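# Pack the round medallions from the revolving display stand

### The job

Switch the motor of the revolving display stand off at the isolator lever, and only then turn the stand by its top knob to bring each round carved medallion to the gap in the clear hood, take it out and lay it flat on the floor of the packing tray, side by side, not stacked. Leave the square tile in the stand and do not disturb the hammer and bowl on the bench. When all the round ones are packed, switch the isolator on again.

Things in the scene. Friction and masses are not known exactly. Their poses are not given: they have to be found in the camera images.
- stand: Fixed square wooden housing of the revolving stand, 370 x 370 x 50 mm, front to -x; origin at the centre of its underside, on the turning axis. A fixed clear sheet (4 mm, top 110 mm above the bench) on four corner posts covers it, but for a gap in the middle of its front side: y from -93 to +93 mm, x from the front edge to -60 mm. Only a pocket turned to the front can be picked from.
- platter_knob (a point): On the turning axis, 140 mm above the bench: the middle of the black bar knob that stands above the hood and turns the platter. Bar 66 mm long (its x axis), 16 mm wide (its y axis), from 122 to 158 mm above the bench. It turns with the platter.
- platter (a joint): Angle of the platter, rad, anticlockwise from above, many turns either way; stays where left (friction 0.06 N m). White disc under the hood, radius 168 mm, floor 60 mm above the bench, six pockets 60 degrees apart, centres 125 mm from the axis, one facing the gap at 0. Floor ribs 4 mm thick, 8 mm high between pockets; edge rim 12 mm high; hub radius 30 mm, 30 mm high.
- medal0: Round carved slate medallion, 50 mm in diameter, 26 mm thick, 0.14 kg; origin at the centre of its underside, z up as it starts. Starts lying in a pocket of the platter. May be absent.
- medal1: A medallion like medal0. May be absent.
- medal2: A medallion like medal0. May be absent.
- medal3: A medallion like medal0. May be absent.
- medal4: A medallion like medal0. May be absent.
- tile0: The one square carved slate tile, 46 x 46 x 30 mm, in a pocket of the platter; origin at the centre of its underside. To be left in the stand.
- isolator: Fixed grey isolator box on the bench, 120 (its x) x 90 x 56 mm; origin at the centre of its underside. Its toggle lever stands on top, in the middle, on a hinge along the box's y axis, 65 mm above the bench. A round white mark on the box's top lies on the +x side, the side of ON.
- switch_grip (a point): Centre of the isolator lever's black cross head, 73 mm from the hinge. The head is 44 mm wide (along the hinge, the box's y axis), 18 mm thick and 26 mm along the lever, on a 10 mm round stem. The head's centre is 125 mm above the bench at either stop and 138 mm at mid-travel.
- switch (a joint): Angle of the isolator lever, rad: 0 is OFF (leaning 0.6 rad towards the box's -x side), 1.2 is ON (leaning 0.6 rad to its +x side, the marked side). It starts ON. It is top-heavy: past mid-travel (0.6) it falls by itself to the nearer stop; it takes less than 2 N to push over.
- tray: Fixed square plywood packing tray, 250 x 250 mm outside, walls 6 mm thick and 24 mm high, floor 6 mm thick; origin at the centre of its underside. Empty at the start.
- bowl: Terracotta bowl, 120 mm across, 50 mm high, on the bench; origin under its centre. Bystander.
- mallet: Hammer lying on the bench. Bystander.
- hood_gap (a point): Fixed point of the stand in the hood's gap, straight ahead (-x) of the turning axis: the centre of a pocket's floor when that pocket faces the gap; 125 mm from the axis, 60 mm above the bench.

How it is judged:
By the outcome, as a careful person would: the job done as asked, in the order asked, and still so for the second after the job is handed in, with the robot touching nothing.
Of medal0, medal1, medal2, medal3, medal4 only 3 to 5 are there at a start; the rules pass over those that are not, and their reading is None.
At some moment in a run one of medal0, medal1, medal2, medal3, medal4 may be knocked a few centimetres aside while the robot is not near it.
Once in a run the grip may slacken for a moment while it holds something.
It also fails if it takes over 210 s, if anything falls off the work surface, if the arm or the gripper's body presses on something with over 40 N, if the wrist force passes 120 N, or if a joint passes its speed limit or range.

### The arm

A 6-joint arm with a two-finger parallel gripper is mounted at the origin on the work surface. World frame = base frame: x ahead of the robot, y to its left, z up, the work surface at z = 0. Lengths are in m, angles in rad, forces in N, time in s.
With the tool pointing down it reaches from about 0.35 to 0.95 m from the base axis. Payload 17.4 kg.
Tool frame: the origin (TCP) lies at the very end of the fingers, on their centre line; the grasp point (between the pads) lies 19 mm behind it (robot.pinch_z is the distance from the TCP to the grasp point, in m); z points along the fingers, y is the direction in which the jaws open and shut (so a half turn about z gives the same grasp; the last joint's range is limited). The gripper opens to 93 mm and grips with 3 to 60 N. Pads are 15 mm wide; open, the fingers measure 128 mm over their backs; the gripper's body (75 mm by 188 mm) begins 65 mm behind the grasp point.
Start: joints at [1.2, 0.116, 1.442, -0, 1.584, -0.038], TCP at [0.221, 0.638, 0.219] pointing down, gripper open.
Joint ranges: [-2.83, 2.83], [-0.83, 2.19], [0.07, 2.5], [-1.14, 4.28], [0.01, 3], [-2.97, 2.97]. Speed limits (rad/s): [1.89, 1.89, 2.22, 3.14, 3.14, 3.14].

### API

Orientations are given as a unit quaternion [x, y, z, w].
In Python, from plant import robot, grab_frame, ticket, boxes_of, read_time_s, read_joint_pos, read_qvel, read_joint_efforts, read_position, read_tool_rot, read_wrist_force, read_ft_torque, read_finger_gap gives the robot as it stands. The module is installed in compiled form; this text tells all that it offers. Calls block until the motion is done:
- robot.move_to(position, orientation): joint-space move of the TCP to a pose.
- robot.movel(position, rot=None, v=0.15): straight line of the TCP; rot=None keeps the orientation; v is the mean speed in m/s.
- robot.move_j(angles): joint-space move.
- robot.command_gripper(opening): finger opening in m; the grip force is fixed at half the most; returns when the fingers have stopped.
- robot.dwell(seconds).
- robot.inverse_kinematics(position, orientation): joint angles nearest the present ones, or None.
- grab_frame(name): name is "scene" or "side" or "wrist"; returns a dict with "img" (400x640x3 uint8, blue, green, red), "K" (3x3 intrinsics, pixels), "eye" and "rotation" of the camera in the world. Camera axes: x right, y down, z forward; pixel columns grow to the right and rows downward; lengths in m; the calibration is good to about 2 mm. The wrist camera is an equidistant fisheye: a pixel r from the principal point sees the ray r / f radians off the axis. A picture is of the moment at which its call begins. There is no depth.
A pose or a line that the arm cannot do raises robot.PlanningError and nothing moves.
- ticket.sign_off(): hands the job in, once; it reports no verdict.
Trained networks look in a picture, given as the dict that the camera call returned (one of the last four; its "shot" number tells which), for a name from the list of things; names that differ only in an ending like _2 or _b are one class to them, and where a whole thing is asked for, a point or a joint stands for the part that bears it (a point fixed in the world has none). Each returns a list of dicts, best first, with "p" (0 to 1); they miss things now and then, are a little off and sometimes report something else, mostly with a low value. They report only what shows in the picture. A call takes as long as a camera call.
- boxes_of(target, picture): "location" ([column, row] in pixels, amid what is visible of it).
Readings, each from a call of its own:
- read_time_s(): time.
- read_joint_pos(): joint angles.
- read_qvel(): joint speeds.
- read_joint_efforts(): joint torques, N m.
- read_position(): TCP position.
- read_tool_rot(): TCP orientation.
- read_wrist_force(): force on the tool from outside, world axes, zero at the start.
- read_ft_torque(): the same for the moment, N m.
- read_finger_gap(): finger opening in m.
Only numpy, scipy, OpenCV 4.12 (cv2) and the standard library are available. Lean on these libraries where they do the work, as an engineer would, in place of code of your own. Each camera call takes 0.05 s, during which the arm holds its last target. There are 200 camera calls.

## Working session

There is one attempt and no reset: what is moved stays moved. The work goes in short steps, each a Python script; the robot and the scene stay as the last script left them, time stands still between calls to the robot, and variables do not carry over. Pictures are saved under pics/ and viewed, about 12 in all and at most 16, crops included, and the job is handed in when it is done.

```bash
mkdir -p pics; cat > h.py <<'E'
import numpy as np, cv2
from scipy.spatial.transform import Rotation as R
from plant import *
def ray(f,uv):
    K=np.array(f["K"]);Rw=np.array(f["rotation"])
    x=(uv[0]-K[0,2])/K[0,0];y=(uv[1]-K[1,2])/K[1,1]
    if f.get("fish"):
        r=np.hypot(x,y);s=np.sin(r)/r if r>1e-9 else 1
        d=np.array([x*s,y*s,np.cos(r)])
    else: d=np.array([x,y,1.])
    return Rw@d
def atz(f,uv,z):
    d=ray(f,uv);e=np.array(f["eye"]);return e+d*(z-e[2])/d[2]
def proj(f,p):
    K=np.array(f["K"]);c=np.array(f["rotation"]).T@(np.array(p)-np.array(f["eye"]))
    if f.get("fish"):
        th=np.arctan2(np.hypot(c[0],c[1]),c[2]);n=np.hypot(c[0],c[1]);x,y=c[0]/n*th,c[1]/n*th
    else: x,y=c[0]/c[2],c[1]/c[2]
    return np.array([K[0,0]*x+K[0,2],K[1,1]*y+K[1,2]])
def shot(n,save=None):
    f=grab_frame(n);f["fish"]=(n=="wrist")
    if save: cv2.imwrite(f"pics/{save}.png",f["img"])
    return f
def down(a): # jaw (tool y) axis along world direction angle a; z down
    y=np.array([np.cos(a),np.sin(a),0]);z=np.array([0,0,-1.]);x=np.cross(y,z)
    return R.from_matrix(np.c_[x,y,z]).as_quat()
E
python3 - <<'E'
from h import *
for n in ("scene","side"):
    f=shot(n,n+"0");print(n,f["eye"],f["K"][0][0])
    for t,z in (("stand",.11),("platter_knob",.158),("medal0",.086),("tile0",.09),("isolator",.056),("switch_grip",.125),("tray",.006),("bowl",.05),("mallet",.02)):
        for b in boxes_of(t,f)[:6]:
            print(t,round(b["p"],2),np.round(b["location"]),np.round(atz(f,b["location"],z),3))
print(read_tool_rot(),read_time_s())
E
```

```text
scene [1.00753902 0.54656103 1.24137886] 425.52280426389046Traceback (most recent call last):
  File "<stdin>", line 6, in <module>
  File "h.py", line 13, in atz
    d=ray(f,uv);e=np.array(f["eye"]);return e+d*(z-e[2])/d[2]
  File "h.py", line 11, in ray
    return Rw@d
           ~~^~
ValueError: matmul: Input operand 1 has a mismatch in its core dimension 0, with gufunc signature (n?,k),(k,m?)->(n?,m?) (size 3 is different from 4)
```

View pics/scene0.png

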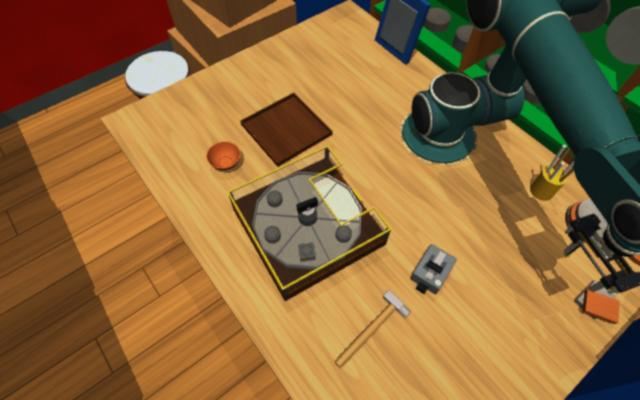

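The scene picture shows the stand around (310,210) with its gap to the upper right. There are round medallions near (275,199), (272,234) and (343,232), and the tile at (307,251). The isolator is at (433,268), the tray at (287,128), the bowl at (224,155) and the hammer at (375,325). The rotation comes as a quaternion, so I'll fix the helper.

```bash
sed -i 's/np.array(f\["rotation"\])/rotm(f)/g' h.py; cat >> h.py <<'E'
def rotm(f): return R.from_quat(f["rotation"]).as_matrix()
E
python3 - <<'E'
from h import *
ims=[]
for n in ("scene","side"):
    f=shot(n,n+"0");print(n,f["eye"],f["K"][0][0])
    for t,z in (("stand",.11),("platter_knob",.158),("medal0",.086),("tile0",.09),("isolator",.056),("switch_grip",.125),("tray",.006),("bowl",.05),("mallet",.02)):
        for b in boxes_of(t,f)[:6]:
            print(t,round(b["p"],2),np.round(b["location"]),np.round(atz(f,b["location"],z),3))
    if n=="scene": cv2.imwrite("pics/crop1.png",cv2.resize(f["img"][135:305,215:465],None,fx=3.2,fy=3.2,interpolation=cv2.INTER_CUBIC))
print(read_tool_rot(),read_time_s())
E
```

```text
scene [1.00753902 0.54656103 1.24137886] 425.52280426389046
stand 0.69 [305. 222.] [0.659 0.04  0.11 ]
platter_knob 0.76 [335. 205.] [0.569 0.07  0.158]
isolator 0.65 [432. 272.] [0.444 0.384 0.056]
switch_grip 0.49 [306. 222.] [0.661 0.049 0.125]
tray 0.88 [286. 129.] [ 0.443 -0.365  0.006]
bowl 0.84 [221. 156.] [ 0.714 -0.371  0.05 ]
mallet 0.82 [377. 325.] [0.669 0.395 0.02 ]
mallet 0.65 [335. 200.] [ 0.503 -0.003  0.02 ]
side [ 0.14386543 -0.51918353  0.79549933] 371.1506677961056
stand 0.8 [338. 215.] [ 0.574 -0.046  0.11 ]
stand 0.5 [212. 152.] [0.452 0.397 0.11 ]
platter_knob 0.92 [304. 216.] [ 0.481 -0.031  0.158]
platter_knob 0.16 [269. 155.] [0.546 0.216 0.158]
medal0 0.58 [296. 194.] [0.553 0.106 0.086]
switch_grip 0.61 [212. 151.] [0.448 0.38  0.125]
tray 0.9 [390. 361.] [ 0.451 -0.36   0.006]
tray 0.61 [340. 216.] [0.644 0.021 0.006]
bowl 0.68 [475. 290.] [ 0.701 -0.38   0.05 ]
mallet 0.83 [272. 150.] [0.658 0.396 0.02 ]
[1.65622520e-01 9.86189221e-01 3.00149769e-05 2.29148147e-05] 1.1
```

View pics/crop1.png

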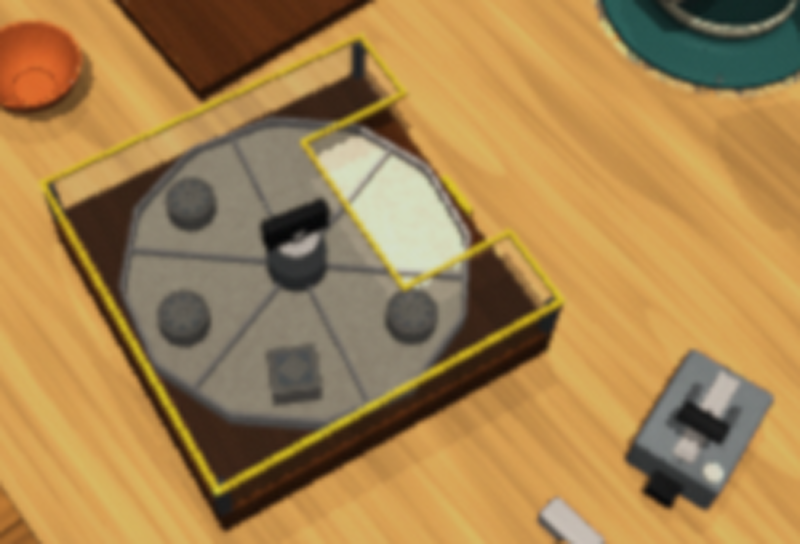

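View pics/side0.png

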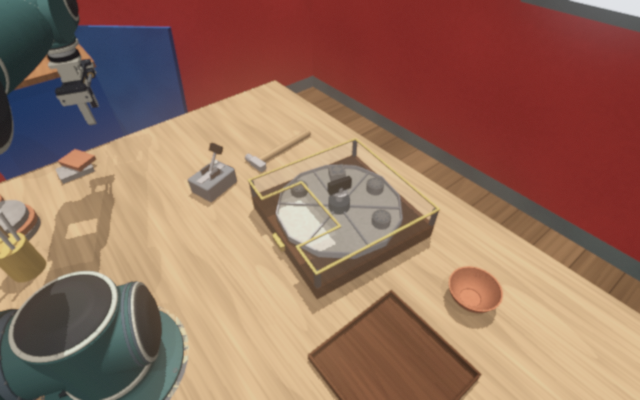

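The crop shows exactly three medallions, at crop (191,202), (184,318) and (411,316). The tile is at (294,373), the two front-side pockets are empty, and the lever leans towards the white mark at (713,471). The side view agrees. Next I'll compute the geometry from the hood corners and box features.

```bash
python3 - <<'E'
from h import *
f=shot("scene");g=shot("side")
C=lambda c,r:(215+c/3.2-.3,135+r/3.2-.3)
H=np.array([atz(f,C(*p),.11) for p in((45,185),(222,490),(560,298),(360,40))])
print("hood",H.round(3).tolist(),"ctr",H.mean(0).round(4))
print("side lens",[np.linalg.norm(H[i]-H[i-1]).round(3) for i in range(4)])
G=np.array([atz(g,p,.11) for p in((250,182),(355,142),(437,211),(316,271))])
print("hoodside",G.round(3).tolist(),"ctr",G.mean(0).round(4))
print("knob",atz(f,C(297,222),.158),atz(g,(339,184),.158), "ends",atz(f,C(264,236),.158),atz(f,C(327,209),.158))
for p in((191,195),(184,310),(411,307)): print("medal",atz(f,C(*p),.086).round(3))
print("tile",atz(f,C(292,365),.09).round(3))
print("head",atz(f,C(703,418),.130),atz(g,(216,148),.130))
print("dot",atz(f,C(713,471),.056))
B=np.array([atz(f,C(*p),.056) for p in((693,350),(772,400),(707,508),(630,455))]);print("box",B.round(3).tolist(),B.mean(0).round(3))
T=np.array([atz(f,p,.024) for p in((293,94),(331,129),(279,163),(241,126))]);print("tray",T.round(3).tolist(),T.mean(0).round(3))
T=np.array([atz(g,p,.024) for p in((391,292),(478,374),(309,358))]);print("trayside",T.round(3).tolist())
E
```

```text
hood [[0.784, -0.189, 0.11], [0.829, 0.171, 0.11], [0.47, 0.213, 0.11], [0.427, -0.141, 0.11]] ctr [0.6276 0.0138 0.11  ]
side lens [np.float64(0.36), np.float64(0.363), np.float64(0.361), np.float64(0.357)]
hoodside [[0.47, 0.205, 0.11], [0.82, 0.155, 0.11], [0.778, -0.195, 0.11], [0.427, -0.142, 0.11]] ctr [0.6237 0.0056 0.11  ]
knob [0.63138138 0.01957239 0.158     ] [0.61811269 0.00115878 0.158     ] ends [0.66443941 0.01295735 0.158     ] [0.60076276 0.02542754 0.158     ]
medal [ 0.671 -0.105  0.086]
medal [ 0.75  -0.004  0.086]
medal [0.577 0.126 0.086]
tile [0.705 0.107 0.09 ]
head [0.46088713 0.38391288 0.13      ] [0.46185882 0.38030917 0.13      ]
dot [0.45504918 0.41527004 0.056     ]
box [[0.381, 0.318, 0.056], [0.36, 0.401, 0.056], [0.485, 0.436, 0.056], [0.504, 0.357, 0.056]] [0.433 0.378 0.056]
tray [[0.325, -0.484, 0.024], [0.319, -0.252, 0.024], [0.562, -0.242, 0.024], [0.576, -0.468, 0.024]] [ 0.445 -0.362  0.024]
trayside [[0.563, -0.253, 0.024], [0.56, -0.492, 0.024], [0.318, -0.253, 0.024]]
```

```bash
python3 - <<'E'
from h import *
robot.command_gripper(0.0)
for p,nm in (((.45,.385,.33),"w_iso"),((.60,.02,.40),"w_stand")):
    a=(.29 if nm=="w_iso" else -.12)-np.pi/2
    robot.move_to(p,down(a)); f=shot("wrist",nm);print(read_time_s(),read_joint_pos().round(2) if hasattr(read_joint_pos(),'round') else read_joint_pos(),np.round(f["eye"],3),f["K"][0][0])
    for t,z in (("isolator",.056),("switch_grip",.130),("platter_knob",.158),("medal0",.086),("tile0",.09),("stand",.11)):
        for b in boxes_of(t,f)[:5]: print(t,round(b["p"],2),np.round(b["location"]),np.round(atz(f,b["location"],z),3))
a,b=cv2.imread("pics/w_iso.png"),cv2.imread("pics/w_stand.png")
E
```

```text
4.425 [ 0.67 -0.07  1.45  0.    1.76  1.94] [0.522 0.408 0.497] 309.70691628693146
isolator 0.63 [322. 184.] [0.429 0.379 0.056]
switch_grip 0.89 [322. 171.] [0.46  0.387 0.13 ]
platter_knob 0.83 [546. 199.] [0.524 0.081 0.158]
stand 0.69 [540. 137.] [0.607 0.093 0.11 ]
6.2583 [-0.01 -0.04  1.31  0.    1.87  1.68] [0.675 0.013 0.567] 309.70691628693146
isolator 0.98 [164. 262.] [0.442 0.362 0.056]
isolator 0.71 [134. 271.] [0.424 0.449 0.056]
switch_grip 0.87 [137. 272.] [0.459 0.378 0.13 ]
platter_knob 0.57 [322. 210.] [0.547 0.026 0.158]
```

View pics/w_iso.png

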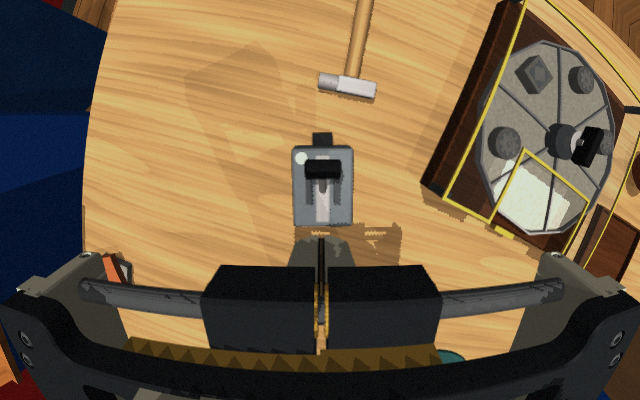

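View pics/w_stand.png

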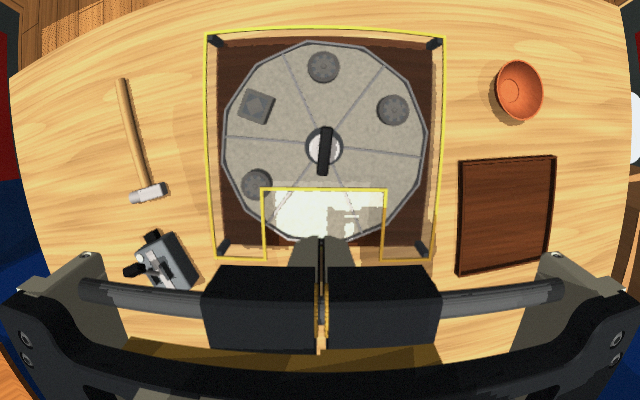

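The isolator close-up shows the box corners at (293,147), (354,147), (352,226) and (294,226), with the head at (323,168). The stand view has the hood corners at (206,34), (446,38), (430,259) and (217,257). The knob bar runs (326,128)–(323,174) and the medals are at (323,67), (392,110) and (257,184). The gripper's long side lies along the jaw axis, so it will clear the knob.

```bash
python3 - <<'E'
from h import *
robot.move_to((.45,.385,.33),down(.29-np.pi/2)); f=shot("wrist")
B=np.array([atz(f,p,.056) for p in((293,147),(354,147),(352,226),(294,226))]);c=B.mean(0)
d=(B[0]+B[1]-B[2]-B[3])/2;print("box",c.round(4),np.linalg.norm(d),"yaw",np.arctan2(d[1],d[0]),"head",atz(f,(323,168),.132).round(4))
robot.move_to((.60,.02,.40),down(-.12-np.pi/2)); f=shot("wrist")
H=np.array([atz(f,p,.11) for p in((206,34),(446,38),(430,259),(217,257))]);print(H.round(3).tolist(),H.mean(0).round(4))
d=(H[0]+H[1]-H[2]-H[3])/2;print(np.linalg.norm(d),"yaw",np.arctan2(d[1],d[0]))
K=[atz(f,p,.158) for p in((326,128),(323,174))];d=K[0]-K[1];print("knob",np.round(np.mean(K,0),4),np.linalg.norm(d),np.arctan2(d[1],d[0]))
for p in((323,65),(393,108),(257,181)): print("medal",atz(f,p,.086).round(3))
E
```

```text
box [0.4245 0.3737 0.056 ] 0.1197511571993925 yaw 0.28595665501948864 head [0.4644 0.3867 0.132 ]
[[0.83, 0.17, 0.11], [0.783, -0.194, 0.11], [0.422, -0.147, 0.11], [0.469, 0.215, 0.11]] [0.6264 0.0111 0.11  ]
0.36373962205924915 yaw -0.12666913930425894
knob [0.6279 0.0131 0.158 ] 0.06177207232705392 -0.17976879069953788
medal [ 0.754 -0.     0.086]
medal [ 0.677 -0.101  0.086]
medal [0.586 0.126 0.086]
```

```bash
cat >> h.py <<'E'
BC=np.array([.4245,.3737]);BY=.286;SC=np.array([.6268,.0117]);SY=-.127
def bx(x,y,z): return (*(BC+np.array([x*np.cos(BY)-y*np.sin(BY),x*np.sin(BY)+y*np.cos(BY)])),z)
def st(x,y,z): return (*(SC+np.array([x*np.cos(SY)-y*np.sin(SY),x*np.sin(SY)+y*np.cos(SY)])),z)
def flip(s): # s=-1: switch off, +1: on
    robot.command_gripper(0.0)
    q=down(BY-np.pi/2)
    robot.move_to(bx(-s*.085,0,.25),q)
    robot.movel(bx(-s*.085,0,.118),v=.2)
    robot.movel(bx(s*.012,0,.118),v=.12)
    print("force",np.round(read_wrist_force(),1))
    robot.movel(bx(-s*.03,0,.118),v=.2)
    robot.movel(bx(-s*.03,0,.30),v=.2)
E
python3 - <<'E'
from h import *
flip(-1)
robot.move_to((.45,.385,.33),down(.29-np.pi/2)); f=shot("wrist","off")
cv2.imwrite("pics/off.png",f["img"][100:260,230:430]);print(read_time_s())
for b in boxes_of("switch_grip",f)[:2]: print(b["p"],np.round(atz(f,b["location"],.13),3),b["location"])
print("exp",bx(-.041,0,.13))
E
```

```text
force [ 1.1 -0.2 -0.3]
14.8667
0.85 [0.392 0.367 0.13 ] [322.4, 226.4]
exp (np.float64(0.38516541936769066), np.float64(0.3621332041394189), 0.13)
```

View pics/off.png

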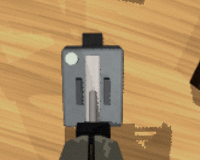

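Lever is OFF: the head is at the lower end, away from the white mark. Next: turn the stand +60° by the knob and look.

```bash
cat >> h.py <<'E'
def turn(k0,dth): # k0: present bar angle in the world (mod pi), dth ccw
    a=k0-np.pi/2
    robot.command_gripper(.045)
    robot.move_to((*SC,.24),down(a))
    robot.movel((*SC,.129),v=.15)
    robot.command_gripper(0.0); print("knob gap",round(read_finger_gap(),4))
    n=max(1,int(np.ceil(abs(dth)/.55)))
    for i in range(n): robot.move_to((*SC,.129),down(a+dth*(i+1)/n))
    print("force",np.round(read_wrist_force(),1))
    robot.command_gripper(.045)
    robot.movel((*SC,.24),v=.2)
def look(save):
    robot.move_to(st(-.17,0,.34),down(SY-np.pi/2)); f=shot("wrist",save)
    for b in boxes_of("medal0",f)[:4]: print("medal",round(b["p"],2),np.round(b["location"]),np.round(atz(f,b["location"],.086),4))
    print("exp",np.round(st(-.125,0,.086),4),proj(f,st(-.125,0,.086)).round(),"t",read_time_s())
    return f
E
python3 - <<'E'
from h import *
turn(SY-.03,np.pi/3+.03)
look("m1")
E
```

```text
knob gap 0.0156
force [ 5.1 -3.9  1.7]
medal 0.65 [326. 139.] [0.5005 0.0212 0.086 ]
exp [0.5028 0.0275 0.086 ] [321. 138.] t 22.5417
```

View pics/m1.png

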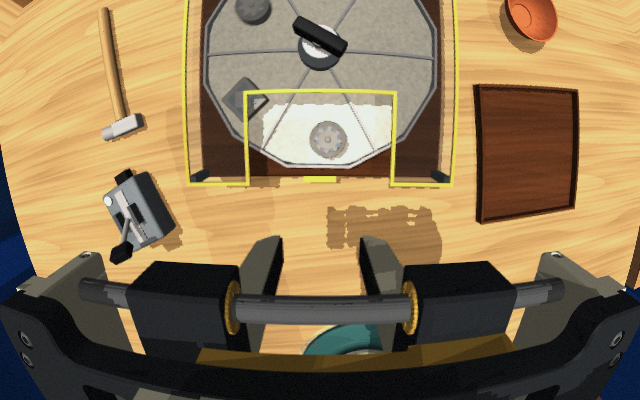

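The medallion sits in the gap at (328,139), with the platter well aligned. Picking it now.

```bash
cat >> h.py <<'E'
TC=np.array([.442,-.366])
def pick(p,slot,q=None,zt=.0645):
    q=down(SY-np.pi/2) if q is None else q
    robot.command_gripper(.066)
    robot.move_to((p[0],p[1],.20),q)
    robot.movel((p[0],p[1],zt),v=.12); print("F",np.round(read_wrist_force(),1))
    robot.command_gripper(0.0); print("gap",round(read_finger_gap(),4))
    robot.movel((p[0],p[1],.22),v=.15); print("gap lifted",round(read_finger_gap(),4))
    t=TC+np.array(slot)
    robot.move_to((*t,.16),down(-np.pi/2)); print("gap carried",round(read_finger_gap(),4))
    robot.movel((*t,.03),v=.15); robot.movel((*t,.012),v=.05)
    print("F",np.round(read_wrist_force(),1),"gap",round(read_finger_gap(),4))
    robot.command_gripper(.07); robot.movel((*t,.2),v=.2); print("t",read_time_s())
E
python3 - <<'E'
from h import *
robot.move_to(st(-.17,0,.34),down(SY-np.pi/2)); f=shot("wrist")
T=np.array([atz(f,p,.024) for p in((474,86),(579,91),(576,206),(478,222))]);print(T.round(3).tolist(),T.mean(0).round(3))
pick(atz(f,(328,138.5),.086),(-.06,.05))
f=shot("wrist","p1"); 
for b in boxes_of("medal0",f)[:4]: print("medal",round(b["p"],2),np.round(b["location"]),np.round(atz(f,b["location"],.032),4))
E
```

```text
[[0.564, -0.237, 0.024], [0.561, -0.5, 0.024], [0.32, -0.499, 0.024], [0.323, -0.237, 0.024]] [ 0.442 -0.368  0.024]
F [-0.2 -0.3  1. ]
gap 0.0497
gap lifted 0.0495
gap carried 0.0494
F [ 0.5 -0.2 -1.5] gap 0.0495
t 31.5
medal 0.83 [322. 185.] [ 0.3814 -0.3162  0.032 ]
```

First one packed at the intended spot. Now +120°.

```bash
python3 - <<'E'
from h import *
turn(SY+np.pi/3,2*np.pi/3)
look("m2")
E
```

```text
knob gap 0.0159
force [25.3 11.8 -7.8]
medal 0.81 [303. 128.] [0.5196 0.05   0.086 ]
medal 0.57 [514. 184.] [ 0.4044 -0.2719  0.086 ]
medal 0.45 [532.  19.] [ 0.6757 -0.3366  0.086 ]
exp [0.5028 0.0275 0.086 ] [321. 138.] t 41.6667
```

View pics/m2.png

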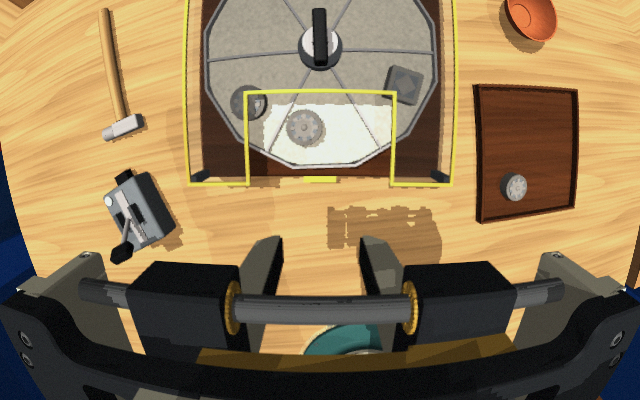

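The medallion has been knocked sideways within its pocket, to (304,128), close to a rib. I'll grip it with the fingertips above the rib height.

```bash
sed -i 's/(\*t,.012),v=.05/(*t,.012+zt-.0645),v=.05/' h.py; python3 - <<'E'
from h import *
robot.move_to(st(-.17,0,.34),down(SY-np.pi/2)); f=shot("wrist")
bs=boxes_of("medal0",f); print([(round(b["p"],2),np.round(b["location"])) for b in bs[:3]])
p=atz(f,(304.5,127.5),.086);print(p)
pick(p,(.06,.05),zt=.071)
f=shot("wrist","p2"); 
for b in boxes_of("medal0",f)[:4]: print("medal",round(b["p"],2),np.round(b["location"]),np.round(atz(f,b["location"],.032),4))
print("exp",TC+[.06,.05],"F",np.round(read_wrist_force(),1))
# knob position check
robot.move_to((.60,.02,.40),down(SY-np.pi/2)); f=shot("wrist","kn")
cv2.imwrite("pics/knc.png",cv2.resize(f["img"][20:270,190:460],None,fx=2.2,fy=2.2))
E
```

```text
[(0.85, array([258., 106.])), (0.84, array([301., 129.])), (0.8, array([516., 184.]))]
[0.52034248 0.04795025 0.086     ]
F [ 0.6  0.6 -0.1]
gap 0.0496
gap lifted 0.0496
gap carried 0.0495
F [-0.5 -0.6 -1.9] gap 0.0493
t 50.475
medal 0.79 [ 15. 162.] [0.5496 0.1863 0.032 ]
medal 0.75 [324. 274.] [ 0.3899 -0.3191  0.032 ]
medal 0.68 [318. 184.] [ 0.5027 -0.312   0.032 ]
exp [ 0.502 -0.316] F [-1.  -0.1  0.1]
```

View pics/knc.png

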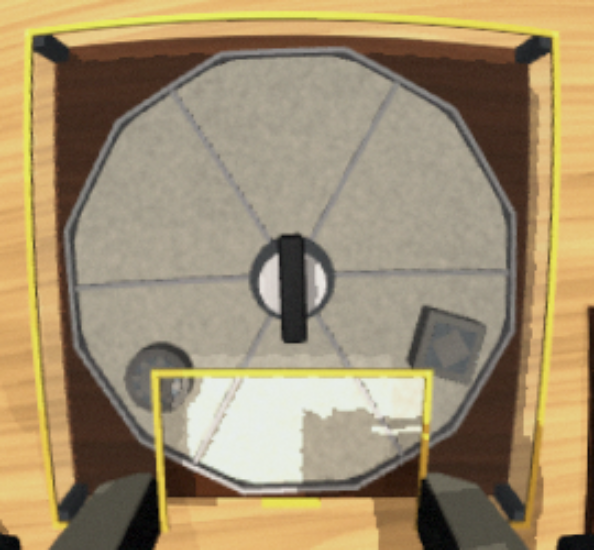

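Two are packed. The last medallion is at crop (160,377), so one more +60° turn.

```bash
python3 - <<'E'
from h import *
turn(SY,np.pi/3)
look("m3")
E
```

```text
knob gap 0.0159
force [12.1 -1.9 -4.2]
medal 0.94 [510. 121.] [ 0.5063 -0.2643  0.086 ]
medal 0.78 [515. 185.] [ 0.4036 -0.2739  0.086 ]
medal 0.66 [326. 138.] [0.5022 0.0206 0.086 ]
exp [0.5028 0.0275 0.086 ] [321. 138.] t 58.5583
```

View pics/m3.png

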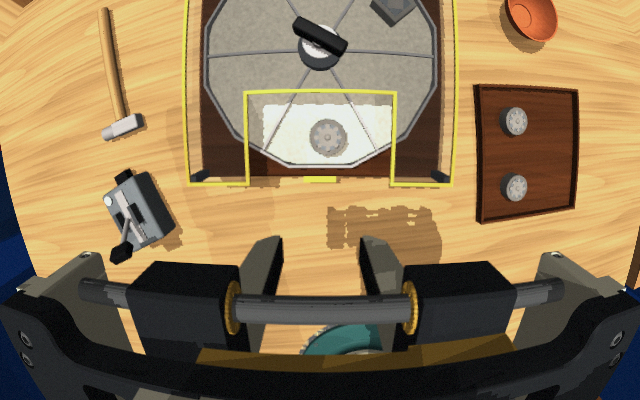

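The last medallion is at (328,138), and the two packed ones lie flat in the tray at (515,121) and (515,186). I'll pick it, then check everything before switching on.

```bash
python3 - <<'E'
from h import *
robot.move_to(st(-.17,0,.34),down(SY-np.pi/2)); f=shot("wrist")
pick(atz(f,(328,138),.086),(0,-.05))
look("end1")
E
```

```text
F [-0.9  1.1 -0. ]
gap 0.0497
gap lifted 0.0492
gap carried 0.0494
F [-0.2 -0.5 -1.3] gap 0.0492
t 67.7917
medal 0.84 [511. 121.] [ 0.5061 -0.2679  0.086 ]
medal 0.81 [552. 151.] [ 0.454  -0.3564  0.086 ]
medal 0.7 [515. 186.] [ 0.4018 -0.2745  0.086 ]
exp [0.5028 0.0275 0.086 ] [321. 138.] t 69.6083
```

View pics/end1.png

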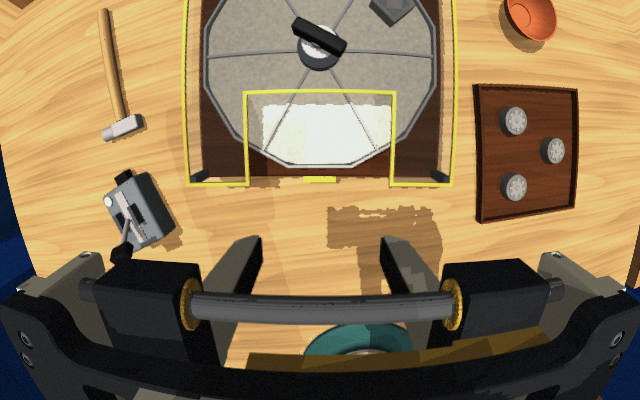

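All three lie flat and apart in the tray, and the pockets are empty apart from the tile. Now the isolator goes back on.

```bash
python3 - <<'E'
from h import *
flip(+1)
robot.move_to((.42,.37,.36),down(.29-np.pi/2)); f=shot("wrist","on")
for b in boxes_of("switch_grip",f)[:2]: print(b["p"],np.round(atz(f,b["location"],.13),3))
print("exp",bx(.041,0,.13))
robot.move_j([1.2,.116,1.442,0,1.584,-.038]); s=shot("scene"); print(read_time_s())
c=np.vstack([cv2.resize(s["img"][80:380,190:470],(560,600))]);w=cv2.resize(f["img"][100:260,230:430],(240,192))
c=np.hstack([c,cv2.copyMakeBorder(w,0,408,0,0,cv2.BORDER_CONSTANT)]);cv2.imwrite("pics/fin.png",c)
E
```

```text
force [ 0.2 -0.1  0. ]
0.62 [0.462 0.39  0.13 ]
exp (np.float64(0.4638345806323093), np.float64(0.38526679586058105), 0.13)
77.525
```

View pics/fin.png

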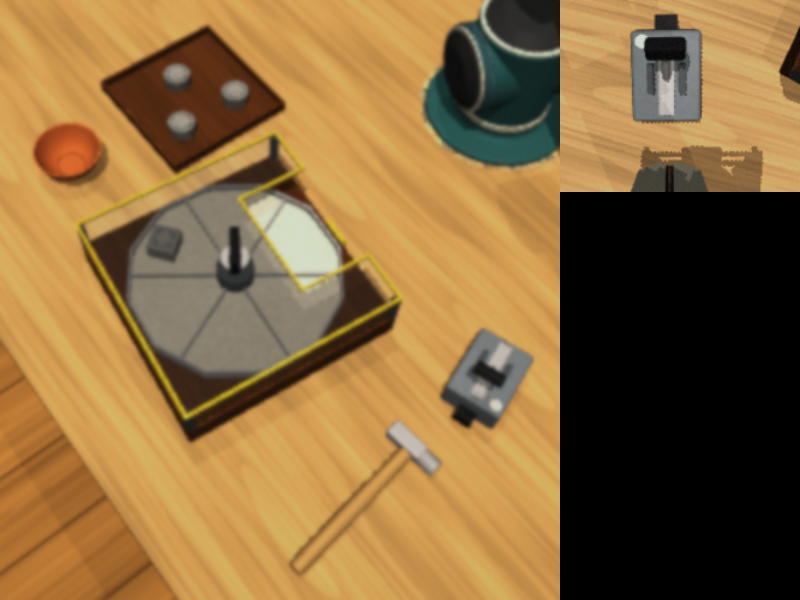

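The final view shows the lever on the marked side (ON), three medallions apart in the tray and the tile still in the stand. The bowl and hammer have not moved.

```bash
python3 -c "
from plant import *
ticket.sign_off()"
```

```text
the job is handed in; nothing more can be done
```

The job is done and handed in at about 78 s on the robot's clock, with no verdict reported. I switched the isolator off first and turned the stand by its knob (+60°, +120°, +60°). The three round medallions present went flat and side by side onto the tray floor, and I then switched the isolator on again.

**Last checks:**
- The lever head was seen within about 5 mm of its ON position.
- The final pictures show three separate medallions in the tray, the tile still in the stand, and the hammer and bowl where they were.
- The grip width held at about 49.5 mm on every carry.

**Not quite as expected:**
- One medallion had shifted sideways in its pocket, so I gripped it with the fingertips above the ribs. It placed normally.
- The wrist force reached about 29 N at the end of the 120° turn of the knob, well under the 120 N limit.

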